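# Stand the clay pots in their saucers

## Task

Stand each of the four little terracotta pots upright in the middle of the terracotta saucer of its own shape and size (big round, small round, big square, small square), flat on the saucer's floor and with the square pots lined up with their saucers' sides. Set the pots down rather than dropping them, don't knock any over, and leave the blue scoop and the hand rake where they lie.

Things in the scene. Friction and masses are not known exactly. Their poses are not given: they have to be found in the camera images.
- pot_round_big_centre (a point): Big round terracotta pot, open top, standing upright: 64 mm high, upright collar 62 mm across and 20 mm high at its top (the collar is the place to grip; its middle is 22 mm above this point), tapering to a 46 mm base; about 0.16 kg. The point is on its axis, half-way up (32 mm above its underside); z is up.
- pot_round_small_centre (a point): Small round terracotta pot, open top, standing upright: 42 mm high, upright collar 40 mm across and 14 mm high at its top (the collar is the place to grip; its middle is 14 mm above this point), tapering to a 28 mm base; about 0.06 kg. The point is on its axis, half-way up (21 mm above its underside); z is up.
- pot_square_big_centre (a point): Big square terracotta pot, open top, standing upright: 64 mm high, collar 58 x 58 mm and 20 mm high at its top (the collar is the place to grip, across two opposite faces; its middle is 22 mm above this point), body and base 48 x 48 mm; about 0.18 kg. The point is on its axis, half-way up (32 mm above its underside); x and y are square to its side faces, z is up.
- pot_square_small_centre (a point): Small square terracotta pot, open top, standing upright: 42 mm high, collar 38 x 38 mm and 14 mm high at its top (the collar is the place to grip, across two opposite faces; its middle is 14 mm above this point), body and base 30 x 30 mm; about 0.06 kg. The point is on its axis, half-way up (21 mm above its underside); x and y are square to its side faces, z is up.
- saucer_round_big: Big round terracotta saucer, 80 mm across outside, 72 mm inside; it lies on the table, stuck down. Its floor is 4 mm and its lip 10 mm above the table. The origin is the centre of its underside; z is up.
- saucer_round_small: Small round terracotta saucer, 58 mm across outside, 50 mm inside; it lies on the table, stuck down. Its floor is 4 mm and its lip 10 mm above the table. The origin is the centre of its underside; z is up.
- saucer_square_big: Big square terracotta saucer, 78 x 78 mm outside, 70 x 70 mm inside, x and y square to its sides; it lies on the table, stuck down. Its floor is 4 mm and its lip 10 mm above the table. The origin is the centre of its underside; z is up.
- saucer_square_small: Small square terracotta saucer, 60 x 60 mm outside, 52 x 52 mm inside, x and y square to its sides; it lies on the table, stuck down. Its floor is 4 mm and its lip 10 mm above the table. The origin is the centre of its underside; z is up.
- scoop: Blue plastic hand scoop lying on the table to one side of the pots, loose, a bystander: 221 mm long along x (blade from 0 to +110 mm, handle from 0 to -111 mm), 70 mm wide, 40 mm high. The origin is under the back of its blade.
- rake: Stainless hand rake with a wooden handle lying on the table in the middle of the pots, loose, a bystander: 270 mm long along x (handle from -145 to -20 mm, the 70 mm wide tined head from +76 to +125 mm), 37 mm high. The origin is on its length at table level.
There are look-alikes about, which are no part of the job. Leave any purple look-alike of the part that bears pot_square_big_centre alone. Leave any green look-alike of the part that bears pot_round_big_centre alone.

How it is judged:
By the outcome, as a careful person would: the job done as asked, in the order asked, and still so for the second after the job is handed in, with the robot touching nothing.
It also fails if it takes over 106 s, if anything falls off the work surface, if the arm or the gripper's body presses on something with over 40 N, if the wrist force passes 120 N, or if a joint passes its speed limit or range.

## Robot

A 6-joint arm with a two-finger parallel gripper is mounted at the origin on the work surface. World frame = base frame: x ahead of the robot, y to its left, z up, the work surface at z = 0. Lengths are in m, angles in rad, forces in N, time in s.
With the tool pointing down it reaches from about 0.275 to 0.85 m from the base axis. Payload 19 kg.
Tool frame: the origin (TCP) lies at the very end of the fingers, on their centre line; the grasp point (between the pads) lies 19 mm behind it; z points along the fingers, y is the line along which they close (so a half turn about z gives the same grasp; the last joint's range is limited). The gripper opens to 85 mm and grips with 20 to 120 N. Pads are 22 mm wide; open, the fingers measure 114 mm over their backs; the gripper's body (76 mm by 85 mm) begins 54 mm behind the grasp point. The pads swing forward as they close: fully open they stand 13 mm farther back than shut.
Start: joints at [-1.436, 0.15, 1.437, -0, 1.554, -0.134], TCP at [0.153, -0.554, 0.231] pointing down, gripper open.
Joint ranges: [-2.8, 2.8], [-0.68, 2.1], [0.12, 2.68], [-1.39, 4.53], [0.16, 2.79], [-2.81, 2.81]. Speed limits (rad/s): [1.89, 1.89, 2.22, 3.01, 3.01, 3.01].

## Interface

Orientations are given as a unit quaternion [w, x, y, z].
In Python, from station import arm gives the robot as it stands.
- The arm moves only by the tool play_rows, never from a script. Its argument "steps" is a list of rows, each a list of 7 numbers: the turn, a rotation vector about the tool's x, y, z each as a share of 0.5 rad, from -1 to 1, then the shift along the tool's x, y, z each as a share of 5 cm, from -1 to 1, then the closure, from 0 (fully open) to 1 (shut). In form: [[rx, ry, rz, tx, ty, tz, fingers], ...]. A call has 1 to 12 rows; each row shifts and turns the commanded pose from where the row before left it, along the tool's axes as they then stand; what a row does not reach is not made up. A row lasts 1/10 s, in which the tool goes at most 50 mm and 8.59 degrees, less where a joint would pass 70% of its speed; a pose out of reach is approached as far as the arm can. A call with a number of a shift or a turn outside -1 to 1 is refused whole. A call with a gripper value outside its range is refused whole. The fingers move at their own pace and stop on an object; "force" is the grip in N (left out, the last holds). Time passes only in rows, so rows that do not move let the fingers close. It gives the time, the measured TCP pose, the force, the opening and the grip force at its end, in the units of the state.
- arm.get_obs(): the state, without advancing time (a new reading comes with each control period).
- arm.get_image(name): name is "side" or "top"; returns (picture, depth): 480x640x3 uint8, red, green, blue; 480x640 float32, m along the optical axis (not along the pixel's ray), 0 where there is no reading.
- arm.get_calibration(name): a dict with "fx", "fy", "cx", "cy" (pixels), "R" (3x3) and "t" (3): a world point X has camera coordinates R X + t. Camera axes: x right, y down, z forward; pixel columns grow to the right and rows downward; lengths in m; the calibration is good to about 2 mm. A picture is of the moment at which its call begins. get_calibration takes no time and is no camera call.
- arm.finish_job(): hands the job in; it is judged then, once.
Trained networks look in the newest picture that a camera, given by its name, has taken for a name from the list of things; names that differ only in an ending like _2 or _b are one class to them, and where a whole thing is asked for, a point or a joint stands for the part that bears it (a point fixed in the world has none). Each returns a list of dicts, best first, with "confidence" (0 to 1); they miss things now and then, are a little off and sometimes report something else, mostly with a low value. They report only what shows in the picture. A call takes as long as a camera call. They do not tell look-alikes from the thing itself.
- arm.recognise(target, camera): "bbox" ([left, top, right, bottom] in pixels, round what is visible of it).
- arm.silhouettes(target, camera): "mask" (480x640 bool, what is visible of it) and "bbox" ([left, top, right, bottom] in pixels, round what is visible of it).
The state is a dict: "time": time; "q": joint angles; "joint_velocities": joint speeds; "joint_efforts": joint torques, N m; "position": TCP position; "tcp_rot": TCP orientation; "ft_force": force on the tool from outside, world axes, zero at the start; "moment": the same for the moment, N m; "grip_width": finger opening in m; "finger_force": force on a finger pad.
Only numpy, scipy, OpenCV 4.12 (cv2) and the standard library are available. Lean on these libraries where they do the work, as an engineer would, in place of code of your own. Each camera call takes 0.05 s, during which the arm holds its last target. There are 200 camera calls.

## Working session

There is one attempt and no reset: what is moved stays moved. The work goes in short steps, Python scripts to look and compute and a tool call to move; the robot and the scene stay as the last step left them, time stands still between calls to the robot, and variables do not carry over. Pictures are saved under pics/ and viewed, at most 14 in all, crops included, and the job is handed in when it is done.

Besides the shell and the picture viewer there is one more tool, called after "Request:" as a command line: name --pt "numbers of a row" for each row, then --argument value for the rest. play_rows: Moves the arm, as the interface text tells. Shift numbers are shares of 5 cm and turn numbers shares of 0.5 rad, none past 1 either way. Its arguments: {"type":"object","properties":{"steps":{"type":"array","items":{"type":"array","items":{"type":"number"}}},"force":{"type":"number"}},"required":["steps"]}

```bash
ls; mkdir -p pics
python3 - <<'E'
from station import arm
import cv2,numpy as np
for n in("top","side"):
    p,d=arm.get_image(n); cv2.imwrite(f"pics/{n}0.png",p[:,:,::-1]); np.savez(f"{n}0.npz",p=p,d=d)
    c=arm.get_calibration(n); print(n,{k:np.round(v,4).tolist() for k,v in c.items()})
    for t in["pot_round_big_centre","pot_round_small_centre","pot_square_big_centre","pot_square_small_centre","saucer_round_big","saucer_round_small","saucer_square_big","saucer_square_small","scoop","rake"]:
        print(t,[(np.round(r["bbox"]).tolist(),round(r["confidence"],2)) for r in arm.recognise(t,n)])
print(arm.get_obs())
E
```

```text
pics
top {'fx': 564.6824, 'fy': 564.6824, 'cx': 312.8637, 'cy': 246.828, 'R': [[0.0042, -1.0, 0.0015], [-0.9782, -0.0044, -0.2076], [0.2076, -0.0006, -0.9782]], 't': [0.0551, 0.5557, 1.1502]}
pot_round_big_centre [([199.0, 200.0, 231.0, 230.0], 0.69), ([185.0, 137.0, 212.0, 169.0], 0.57)]
pot_round_small_centre [([462.0, 218.0, 483.0, 236.0], 0.56)]
pot_square_big_centre [([442.0, 344.0, 479.0, 380.0], 0.95), ([443.0, 288.0, 485.0, 324.0], 0.78)]
pot_square_small_centre [([267.0, 290.0, 286.0, 314.0], 0.73)]
saucer_round_big [([374.0, 218.0, 414.0, 251.0], 0.75), ([266.0, 292.0, 286.0, 312.0], 0.68)]
saucer_round_small [([381.0, 286.0, 411.0, 312.0], 0.89)]
saucer_square_big [([266.0, 211.0, 310.0, 248.0], 0.83)]
saucer_square_small [([203.0, 289.0, 237.0, 319.0], 0.68)]
scoop [([140.0, 211.0, 179.0, 309.0], 0.98), ([328.0, 192.0, 358.0, 308.0], 0.72)]
rake [([326.0, 194.0, 356.0, 310.0], 0.86)]
side {'fx': 586.9759, 'fy': 586.9759, 'cx': 322.698, 'cy': 241.8085, 'R': [[0.9887, -0.1492, -0.0125], [-0.0986, -0.586, -0.8043], [0.1126, 0.7965, -0.5941]], 't': [-0.5124, 0.1338, 1.0647]}

[... 720 characters left out ...]
me': 1.1, 'q': array([-1.43599746e+00,  1.50544034e-01,  1.43739737e+00,  2.75220309e-06,
        1.55376862e+00, -1.33999865e-01]), 'joint_velocities': array([-0.00138936, -0.00035075,  0.00109805, -0.00105281, -0.00031573,
        0.00118007]), 'joint_efforts': array([-2.34963649e-03, -7.12846112e+01, -5.71060610e+01, -4.00963454e-04,
        1.40945325e-03,  4.82206940e-05]), 'position': array([ 0.15268444, -0.55434111,  0.23124278]), 'tcp_rot': array([-5.86890296e-05,  9.90981993e-01,  1.33995094e-01,  1.35245448e-06]), 'ft_force': array([-0.00693104,  1.29874205, -0.11517071]), 'moment': array([0.01312465, 0.02081109, 0.00307537]), 'finger_force': 0.0, 'grip_width': 0.08526034043776666}
```

Run:
```python
import cv2
p=cv2.imread("pics/top0.png")[120:400,120:500]
cv2.imwrite("pics/top0c.png",cv2.resize(p,(800,589),interpolation=cv2.INTER_CUBIC))
p=cv2.imread("pics/side0.png")[130:430,120:500]
cv2.imwrite("pics/side0c.png",cv2.resize(p,(760,600),interpolation=cv2.INTER_CUBIC))
```

```text
(no output)
```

View pics/top0c.png

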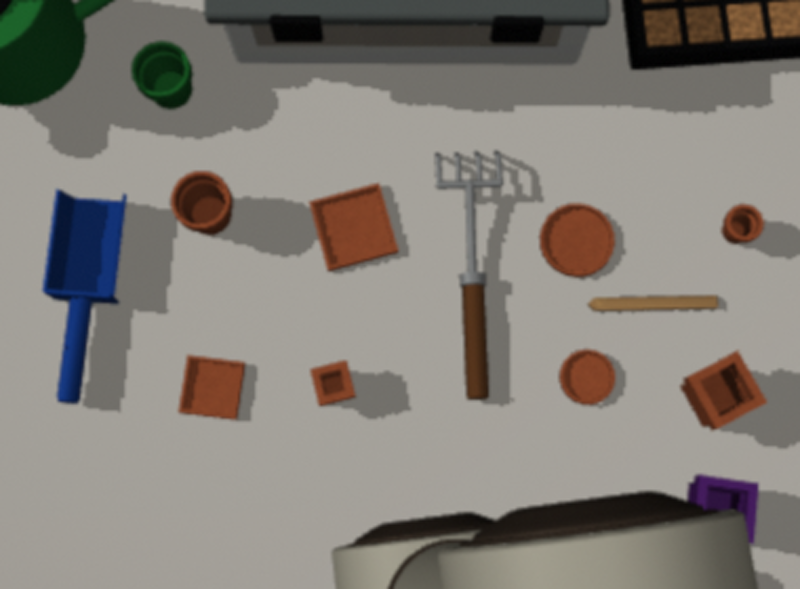

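View pics/side0c.png

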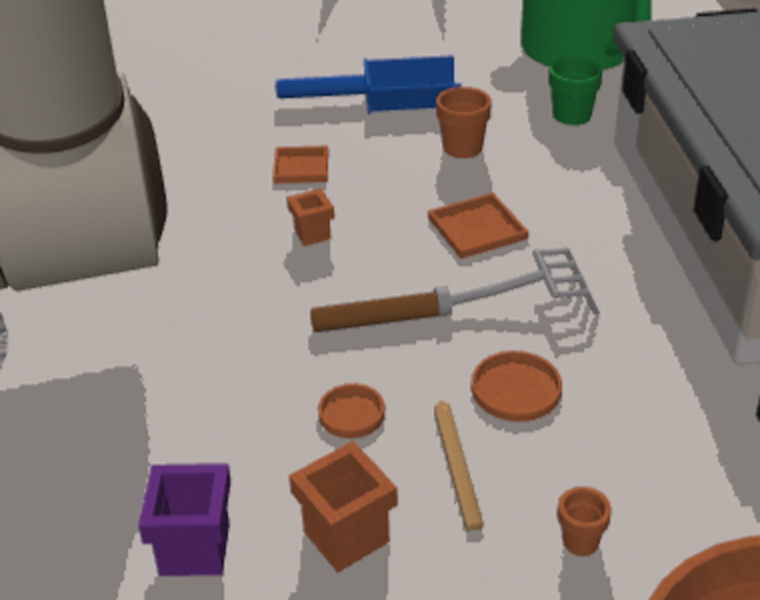

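The terracotta pots, in full-frame top pixels:
- Big round is at (216,216). The green look-alike at (197,154) is the wrong colour.
- Big square is at (464,305). The purple look-alike at (462,360) is the wrong colour.
- Small square is at (278,302) and small round at (473,226).

The saucers are at (288,228) for big square, (220,303) for small square, (394,234) for big round and (399,299) for small round. The two enlarged crops confirm the colours, so next I'll measure positions.

```bash
cat > h.py <<'E'
import cv2,numpy as np
from station import arm
H={"PRB":.064,"PRS":.042,"PSB":.064,"PSS":.042,"SRB":.010,"SRS":.010,"SSB":.010,"SSS":.010}
SEED={"PRB":(216,216),"PRS":(473,226),"PSB":(464,305),"PSS":(278,302),"SRB":(394,234),"SRS":(399,299),"SSB":(288,228),"SSS":(220,303)}
def cloud(d,c):
    v,u=np.indices(d.shape); r=np.stack([(u-c["cx"])/c["fx"],(v-c["cy"])/c["fy"],np.ones(d.shape)],-1)
    return (r*d[...,None]-c["t"])@c["R"], r@c["R"], -c["R"].T@c["t"]
def orange(p):
    h=cv2.cvtColor(p,cv2.COLOR_RGB2HSV); return ((h[...,0]<14)&(h[...,1]>120)&(h[...,2]>40))
def measure(p,d,c,xy,h,band=.007,rad=.06):
    X,ray,o=cloud(d,c)
    m=orange(p)&(d>0)&(np.hypot(X[...,0]-xy[0],X[...,1]-xy[1])<rad)&(abs(X[...,2]-h)<band)
    s=(h-o[2])/ray[...,2]; P=(o+ray*s[...,None])[m][:,:2]
    r=cv2.minAreaRect((P*1000).astype(np.float32)); ci=cv2.minEnclosingCircle((P*1000).astype(np.float32))
    return len(P),np.median(X[m][:,2])*1000,r,ci
E
python3 - <<'E'
from h import *
T={n:(np.load(n+"0.npz"),arm.get_calibration(n)) for n in("top","side")}
X,_,_=cloud(T["top"][0]["d"],T["top"][1])
for k,(u,v) in SEED.items():
    xy=np.median(X[v-6:v+7,u-6:u+7].reshape(-1,3),0)
    for n,(z,c) in T.items():
        N,h,r,ci=measure(z["p"],z["d"],c,xy[:2],H[k])
        print(k,n,N,"z%.0f"%h,"rect",np.round(r[0],1),np.round(r[1],1),"ang%.1f"%r[2],"circ",np.round(ci[0],1),"%.1f"%(2*ci[1]))
# obstacle height map of other things
for n,(u,v) in dict(purple=(462,360),green=(197,154),scoop=(165,230),stick=(430,264)).items(): print(n,np.round(X[v,u],3))
E
```

```text
PRB top 184 z63 rect [623.6 268.9] [59.3 58.6] ang63.5 circ [622.7 268.9] 61.7
PRB side 214 z62 rect [623.2 265.6] [65.4 58.4] ang80.2 circ [625.6 265.1] 71.0
PRS top 110 z42 rect [ 607.2 -291.6] [36.1 37.8] ang0.3 circ [ 606.6 -292.8] 40.2
PRS side 308 z42 rect [ 607.8 -295.4] [44.1 36.7] ang73.5 circ [ 608.5 -295.5] 44.2
PSB top 409 z64 rect [ 431.3 -258.6] [55.8 60.1] ang27.3 circ [ 431.5 -259. ] 78.8
PSB side 895 z65 rect [ 431.9 -260.8] [61.4 63.6] ang26.4 circ [ 431.3 -259.9] 83.3
PSS top 189 z42 rect [439.4 131.8] [36.8 36. ] ang14.8 circ [438.9 132.1] 48.1
PSS side 229 z42 rect [439.9 129.3] [40.1 47.6] ang15.0 circ [440.5 129.5] 61.4
SRB top 693 z6 rect [ 596.6 -123.1] [75.7 76.7] ang62.6 circ [ 596.6 -123.4] 78.8
SRB side 1174 z6 rect [ 596.9 -125.5] [83.3 78.1] ang59.8 circ [ 596.2 -125.6] 85.2
SRS top 358 z6 rect [ 450.2 -130.2] [52.6 54.9] ang0.2 circ [ 450.1 -130.4] 56.0
SRS side 677 z6 rect [ 450.5 -132.3] [61.9 54.8] ang82.3 circ [ 451.2 -132.4] 62.7
SSB top 796 z6 rect [609.9 114.4] [77.4 76.3] ang15.9 circ [609.9 113.7] 104.7
SSB side 911 z6 rect [609.8 112.6] [82.  85.5] ang16.5 circ [610.8 111.4] 113.3
SSS top 508 z6 rect [437.9 258.6] [59.3 58. ] ang83.2 circ [437.9 259.1] 79.0
SSS side 425 z6 rect [437.9 255.3] [69.  58.1] ang84.6 circ [438.5 256.1] 88.0
purple [ 0.32  -0.264  0.005]
green [0.784 0.326 0.008]
scoop [0.604 0.391 0.004]
stick [ 0.528 -0.202  0.008]
```

Create go.py:
```python
# python3 go.py x y z psi(deg): turn and tool shifts (in shares) left to reach the target, after the turn
import sys,numpy as np
from station import arm
from scipy.spatial.transform import Rotation as R
o=arm.get_obs(); x,y,z,psi=map(float,sys.argv[1:5])
q=o["tcp_rot"]; r=R.from_quat(np.roll(q,-1)); X=r.as_matrix()[:,0]; p0=np.degrees(np.arctan2(X[1],X[0]))
d=(psi-p0+180)%360-180
Rn=r*R.from_rotvec([0,0,-np.radians(d)])
s=Rn.inv().apply(np.array([x,y,z])/1000-o["position"])/.05
print("psi %.1f turn rz total %.3f"%(p0,-np.radians(d)/.5),"shift",np.round(s,3),"len %.2f"%np.hypot(s[0],s[1]),"t %.1f w %.1f f %.1f F"%(o["time"],o["grip_width"]*1e3,o["finger_force"]),np.round(o["ft_force"],1),"pos",np.round(o["position"]*1e3,1), "tilt",np.round(r.as_matrix()[2,:],3))
```

```text
(no output)
```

Request:
play_rows --pt "0 0 0 0.3 -0.3 0 0" --pt "0 0 0 0.6 -0.6 0 0" --pt "0 0 0 0.6 -0.6 0 0" --pt "0 0 0 0.6 -0.6 0 0" --pt "0 0 0 0.6 -0.6 0 0" --pt "0 0 0 0.6 -0.6 0 0" --pt "0 0 0 0.6 -0.6 0 0" --pt "0 0 0 0.6 -0.6 0 0" --pt "0 0 0 0.6 -0.6 0 0" --pt "0 0 0 0.6 -0.6 0 0" --pt "0 0 0 0.6 -0.6 0 0" --pt "0 0 0 0.6 -0.6 0 0"

```text
time: 2.3
position: [0.3942, -0.1284, 0.2316]
tcp_rot: [0.0, 0.991, 0.134, 0.0]
ft_force: [0.6, -1.1, 0.5]
grip_width: 0.0851
finger_force: 0.0
```

Request:
play_rows --pt "0 0 0 0.6 -0.6 0.1 0" --pt "0 0 0 0.6 -0.6 0.15 0" --pt "0 0 0 0.6 -0.6 0.15 0" --pt "0 0 0 0.6 -0.6 0.15 0" --pt "0 0 0 0.6 -0.6 0.15 0" --pt "0 0 0 0.6 -0.6 0.15 0" --pt "0 0 0 0.6 -0.6 0.15 0" --pt "0 0 0 0.6 -0.6 0.15 0" --pt "0 0 0 0.6 -0.6 0.15 0" --pt "0 0 0 0.6 -0.6 0.15 0" --pt "0 0 0 0.4 -0.4 0.1 0" --pt "0 0 0 0 0 0 0"

```text
time: 3.5
position: [0.6176, 0.2662, 0.152]
tcp_rot: [-0.0, 0.991, 0.135, -0.001]
ft_force: [-0.7, -1.4, -0.0]
grip_width: 0.0857
finger_force: 0.0
```

```bash
python3 go.py 623 268.5 30 15.4
```

```text
psi 15.5 turn rz total 0.005 shift [ 0.12  -0.014  2.439] len 0.12 t 3.5 w 85.7 f 0.0 F [-0.7 -1.4 -0. ] pos [617.6 266.2 152. ] tilt [-0.002 -0.001 -1.   ]
```

Request:
play_rows --pt "0 0 0 0.12 0 0.2 0" --pt "0 0 0 0 0 0.5 0" --pt "0 0 0 0 0 0.5 0" --pt "0 0 0 0 0 0.5 0" --pt "0 0 0 0 0 0.4 0" --pt "0 0 0 0 0 0.3 0" --pt "0 0 0 0 0 0 0" --pt "0 0 0 0 0 0 0.2" --pt "0 0 0 0 0 0 0.3" --pt "0 0 0 0 0 0 0.4" --pt "0 0 0 0 0 0 0.6" --pt "0 0 0 0 0 0 0.6" --force 35

```text
time: 4.7
position: [0.6237, 0.2654, 0.0356]
tcp_rot: [-0.0, 0.991, 0.134, 0.001]
ft_force: [-1.5, 1.6, 6.5]
grip_width: 0.0592
finger_force: 36.9
```

```bash
python3 go.py 596.6 -123.2 34 15.4
python3 - <<'E'
from h import *
p,d=arm.get_image("side"); cv2.imwrite("pics/side1.png",cv2.resize(p[100:250,280:460,::-1],(720,600),interpolation=cv2.INTER_CUBIC))
E
```

```text
psi 15.4 turn rz total 0.000 shift [-2.586  7.348  0.023] len 7.79 t 4.7 w 59.2 f 36.9 F [-1.5  1.6  6.5] pos [623.7 265.4  35.6] tilt [ 0.003 -0.    -1.   ]
```

View pics/side1.png

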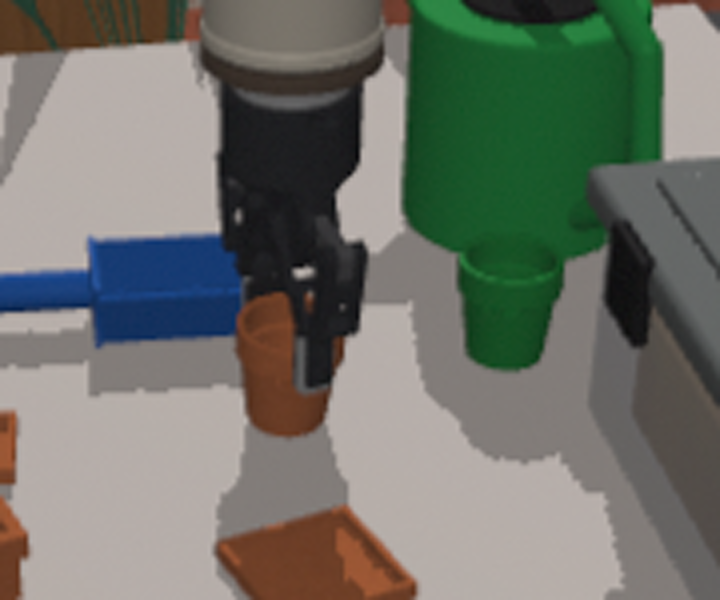

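Request:
play_rows --pt "0 0 0 0 0 -0.1 0.6" --pt "0 0 0 0 0 -0.4 0.6" --pt "0 0 0 0 0 -0.5 0.6" --pt "0 0 0 0 0 -0.5 0.6" --pt "0 0 0 -0.1 0.2 -0.4 0.6" --pt "0 0 0 -0.2 0.5 0 0.6" --pt "0 0 0 -0.23 0.65 0 0.6" --pt "0 0 0 -0.23 0.65 0 0.6"

```text
time: 5.55
position: [0.6127, 0.1576, 0.1296]
tcp_rot: [0.0, 0.991, 0.134, 0.0]
ft_force: [0.2, -0.6, -1.1]
grip_width: 0.0589
finger_force: 38.0
```

Request:
play_rows --pt "0 0 0 -0.23 0.65 0 0.6" --pt "0 0 0 -0.23 0.65 0 0.6" --pt "0 0 0 -0.23 0.65 0 0.6" --pt "0 0 0 -0.23 0.65 0 0.6" --pt "0 0 0 -0.23 0.65 0 0.6" --pt "0 0 0 -0.23 0.65 0 0.6" --pt "0 0 0 -0.23 0.65 0 0.6" --pt "0 0 0 -0.23 0.65 0 0.6" --pt "0 0 0 -0.15 0.4 0 0.6" --pt "0 0 0 -0.1 0.2 0 0.6" --pt "0 0 0 0 0 0 0.6" --pt "0 0 0 0 0 0 0.6"

```text
time: 6.75
position: [0.5892, -0.1481, 0.129]
tcp_rot: [-0.0, 0.991, 0.134, 0.0]
ft_force: [-0.0, 0.2, -1.4]
grip_width: 0.0587
finger_force: 38.0
```

```bash
python3 go.py 596.6 -124.4 41 15.4
python3 - <<'E'
from h import *
o=arm.get_obs()["position"]
for n in("top","side"):
    p,d=arm.get_image(n); c=arm.get_calibration(n)
    for h in(.045,): 
        X,_,_=cloud(d,c); m=orange(p)&(np.hypot(X[...,0]-o[0],X[...,1]-o[1])<.05)&(X[...,2]>o[2]-.04)
        q=X[m]; t=np.percentile(q[:,2],97); print(n,m.sum(),t, q.min(0),q.max(0)); print(measure(p,d,c,o[:2],o[2]+.028))
    cv2.imwrite(f"pics/{n}2.png",p[:,:,::-1])
E
```

```text
psi 15.4 turn rz total 0.000 shift [ 0.267 -0.417  1.76 ] len 0.50 t 6.8 w 58.7 f 38.0 F [-0.   0.2 -1.4] pos [ 589.2 -148.1  129. ] tilt [ 0. -0. -1.]
top 162 0.16273661361399047 [ 0.56110363 -0.17185729  0.09475616] [ 0.59756931 -0.12522711  0.16534383]
(81, np.float64(157.90087233040575), ((568.866455078125, -149.24545288085938), (15.484719276428223, 46.13285446166992), 3.2050716876983643), ((573.510009765625, -148.9854278564453), 23.24667739868164))
side 980 0.1622049894226384 [ 0.56081307 -0.18100912  0.09501048] [ 0.61635243 -0.10872501  0.20553155]
(265, np.float64(157.41778296018327), ((581.6617431640625, -145.4402313232422), (69.72288513183594, 42.1444206237793), 62.221351623535156), ((586.1424560546875, -147.8658447265625), 36.571556091308594))
```

Request:
play_rows --pt "0 0 0 0.13 -0.2 0 0.6" --pt "0 0 0 0.13 -0.2 0.2 0.6" --pt "0 0 0 0 0 0.4 0.6" --pt "0 0 0 0 0 0.4 0.6" --pt "0 0 0 0 0 0.3 0.6" --pt "0 0 0 0 0 0.25 0.6" --pt "0 0 0 0 0 0.1 0.6" --pt "0 0 0 0 0 0 0.6" --pt "0 0 0 0 0 0 0.6"

```text
time: 7.75
position: [0.5968, -0.1262, 0.047]
tcp_rot: [0.0, 0.991, 0.134, 0.0]
ft_force: [0.1, 0.3, -1.2]
grip_width: 0.0591
finger_force: 38.0
```

```bash
python3 go.py 596.6 -124 39.6 15.4
```

```text
psi 15.4 turn rz total -0.000 shift [ 0.008 -0.043  0.147] len 0.04 t 7.8 w 59.1 f 38.0 F [ 0.1  0.3 -1.2] pos [ 596.8 -126.2   47. ] tilt [ 0.001  0.    -1.   ]
```

Request:
play_rows --pt "0 0 0 0 -0.04 0.03 0.6" --pt "0 0 0 0 0 0.04 0.6" --pt "0 0 0 0 0 0.03 0.6" --pt "0 0 0 0 0 0.03 0.6" --pt "0 0 0 0 0 0.01 0.6" --pt "0 0 0 0 0 0 0.6" --pt "0 0 0 0 0 0 0.6"

```text
time: 8.45
position: [0.596, -0.1242, 0.0396]
tcp_rot: [0.0, 0.991, 0.134, 0.0]
ft_force: [-0.7, 1.3, 5.1]
grip_width: 0.0588
finger_force: 38.6
```

Request:
play_rows --pt "0 0 0 0 0 0 0.3" --pt "0 0 0 0 0 0 0.15" --pt "0 0 0 0 0 0 0" --pt "0 0 0 0 0 0 0" --pt "0 0 0 0 0 0 0" --pt "0 0 0 0 0 -0.2 0" --pt "0 0 0 0 0 -0.5 0" --pt "0 0 0 0 0 -0.6 0" --pt "0 0 0 0 0 -0.6 0" --pt "0 0 0 0 0 -0.1 0" --pt "0 0 0 0 0 0 0"

```text
time: 9.55
position: [0.5963, -0.1243, 0.1409]
tcp_rot: [0.0, 0.991, 0.134, 0.001]
ft_force: [-0.8, 0.4, -1.0]
grip_width: 0.0853
finger_force: 0.0
```

```bash
python3 go.py 607 -293.5 14 15.4
```

```text
psi 15.4 turn rz total 0.000 shift [-0.698  3.315  2.541] len 3.39 t 9.6 w 85.3 f 0.0 F [-0.8  0.4 -1. ] pos [ 596.3 -124.3  140.9] tilt [ 0.002  0.001 -1.   ]
```

Request:
play_rows --pt "0 0 0 -0.06 0.3 0 0" --pt "0 0 0 -0.12 0.6 0 0" --pt "0 0 0 -0.14 0.65 0 0" --pt "0 0 0 -0.14 0.65 0 0" --pt "0 0 0 -0.12 0.6 0 0" --pt "0 0 0 -0.08 0.4 0.1 0" --pt "0 0 0 -0.04 0.1 0.3 0" --pt "0 0 0 0 0 0.4 0" --pt "0 0 0 0 0 0 0" --pt "0 0 0 0 0 0 0"

```text
time: 10.55
position: [0.6057, -0.2918, 0.0986]
tcp_rot: [-0.001, 0.991, 0.134, -0.001]
ft_force: [-0.4, 0.0, 1.3]
grip_width: 0.0855
finger_force: 0.0
```

```bash
python3 go.py 607 -293.5 14 15.4
python3 - <<'E'
from h import *
for n in("top","side"):
    p,d=arm.get_image(n); c=arm.get_calibration(n); np.savez(f"{n}3.npz",p=p,d=d)
    for k,xy,h in(("PRB",(.597,-.124),.068),("PRS",(.607,-.293),.042)):
        N,z,r,ci=measure(p,d,c,xy,h,rad=.05); print(k,n,N,"z%.0f"%z,np.round(r[0],1),np.round(r[1],1),np.round(ci[0],1),ci[1]*2)
p=np.load("side3.npz")["p"]
cv2.imwrite("pics/side3.png",cv2.resize(p[240:430,300:540,::-1],(760,600),interpolation=cv2.INTER_CUBIC))
E
```

```text
psi 15.4 turn rz total 0.001 shift [0.018 0.043 1.692] len 0.05 t 10.6 w 85.5 f 0.0 F [-0.4  0.   1.3] pos [ 605.7 -291.8   98.6] tilt [-0.001 -0.001 -1.   ]
PRB top 194 z67 [ 595.5 -118.9] [57.2 62. ] [ 595.7 -118.8] 62.35941696166992
PRS top 0 znan [0. 0.] [0. 0.] [0. 0.] 0.0
PRB side 267 z67 [ 588.2 -122.8] [66.9 44.6] [ 595.5 -123.1] 68.07234954833984
PRS side 306 z42 [ 607.8 -295.3] [43.9 36.7] [ 607.9 -295.3] 44.43825149536133
  return _methods._mean(a, axis=axis, dtype=dtype,
  ret = ret.dtype.type(ret / rcount)
```

View pics/side3.png

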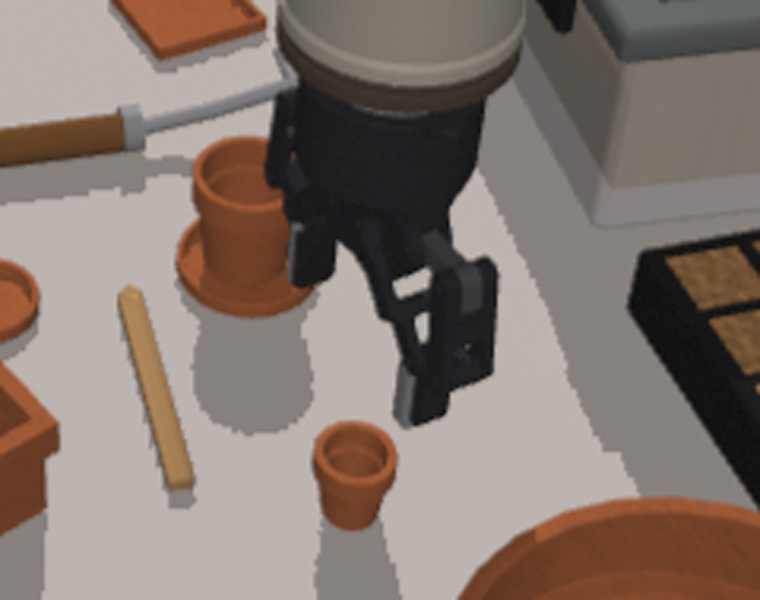

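Big round pot is standing in its saucer, maybe 3 mm off towards +y because the top camera has a y bias. I'll account for that bias from here on. Next is the small round pot, at crop (352,475).

Request:
play_rows --pt "0 0 0 0.02 0.08 0.2 0" --pt "0 0 0 0 0 0.4 0" --pt "0 0 0 0 0 0.4 0" --pt "0 0 0 0 0 0.4 0" --pt "0 0 0 0 0 0.28 0" --pt "0 0 0 0 0 0 0.2" --pt "0 0 0 0 0 0 0.4" --pt "0 0 0 0 0 0 0.5" --pt "0 0 0 0 0 0 0.6" --pt "0 0 0 0 0 0 0.7" --pt "0 0 0 0 0 0 0.8" --pt "0 0 0 0 0 0 0.8" --force 25

```text
time: 11.85
position: [0.6085, -0.2963, 0.0167]
tcp_rot: [0.0, 0.991, 0.134, 0.001]
ft_force: [-0.4, 2.5, 5.8]
grip_width: 0.0383
finger_force: 24.4
```

```bash
python3 go.py 450.6 -134 20 15.4
```

```text
psi 15.4 turn rz total 0.000 shift [-2.183 -3.967 -0.074] len 4.53 t 11.8 w 38.3 f 24.4 F [-0.4  2.5  5.8] pos [ 608.5 -296.3   16.7] tilt [ 0.001  0.001 -1.   ]
```

Request:
play_rows --pt "0 0 0 0 0 -0.1 0.8" --pt "0 0 0 0 0 -0.5 0.8" --pt "0 0 0 0 0 -0.6 0.8" --pt "0 0 0 -0.1 -0.18 -0.3 0.8" --pt "0 0 0 -0.3 -0.54 0 0.8" --pt "0 0 0 -0.35 -0.64 0 0.8" --pt "0 0 0 -0.35 -0.64 0 0.8" --pt "0 0 0 -0.35 -0.64 0 0.8" --pt "0 0 0 -0.35 -0.64 0 0.8" --pt "0 0 0 -0.28 -0.5 0 0.8" --pt "0 0 0 -0.1 -0.19 0 0.8" --pt "0 0 0 0 0 0 0.8"

```text
time: 13.05
position: [0.45, -0.1332, 0.0912]
tcp_rot: [0.0, 0.991, 0.134, 0.001]
ft_force: [1.3, 0.3, 0.3]
grip_width: 0.0382
finger_force: 25.3
```

```bash
python3 go.py 450.5 -134.3 21 15.4
```

```text
psi 15.4 turn rz total 0.002 shift [0.003 0.022 1.404] len 0.02 t 13.1 w 38.2 f 25.3 F [1.3 0.3 0.3] pos [ 450.  -133.2   91.2] tilt [ 0.001  0.001 -1.   ]
```

Request:
play_rows --pt "0 0 0 0 0.02 0.2 0.8" --pt "0 0 0 0 0 0.4 0.8" --pt "0 0 0 0 0 0.4 0.8" --pt "0 0 0 0 0 0.2 0.8" --pt "0 0 0 0 0 0.08 0.8" --pt "0 0 0 0 0 0.06 0.8" --pt "0 0 0 0 0 0.04 0.8" --pt "0 0 0 0 0 0.02 0.8" --pt "0 0 0 0 0 0 0.8" --pt "0 0 0 0 0 0 0.8"

```text
time: 14.05
position: [0.4507, -0.1348, 0.0207]
tcp_rot: [0.0, 0.991, 0.134, 0.0]
ft_force: [1.2, -0.7, 1.1]
grip_width: 0.0382
finger_force: 25.4
```

Request:
play_rows --pt "0 0 0 0 0 0.015 0.8" --pt "0 0 0 0 0 0 0.8" --pt "0 0 0 0 0 0 0.45" --pt "0 0 0 0 0 0 0.3" --pt "0 0 0 0 0 0 0.2" --pt "0 0 0 0 0 0 0" --pt "0 0 0 0 0 0 0" --pt "0 0 0 0 0 -0.2 0" --pt "0 0 0 0 0 -0.5 0" --pt "0 0 0 0 0 -0.6 0" --pt "0 0 0 0 0 -0.7 0" --pt "0 0 0 0 0 -0.5 0"

```text
time: 15.25
position: [0.4507, -0.1348, 0.1475]
tcp_rot: [0.001, 0.991, 0.134, 0.001]
ft_force: [0.1, -0.5, -0.8]
grip_width: 0.0855
finger_force: 0.0
```

```bash
python3 go.py 431.5 -262.5 30 27
```

```text
psi 15.4 turn rz total -0.405 shift [-1.505  2.098  2.352] len 2.58 t 15.2 w 85.5 f 0.0 F [ 0.1 -0.5 -0.8] pos [ 450.7 -134.8  147.5] tilt [ 0.002  0.001 -1.   ]
```

Request:
play_rows --pt "0 0 -0.2 0 0 0 0" --pt "0 0 -0.205 0 0 0 0" --pt "0 0 0 -0.2 0.28 0 0" --pt "0 0 0 -0.3 0.42 0 0" --pt "0 0 0 -0.35 0.49 0 0" --pt "0 0 0 -0.35 0.49 0 0" --pt "0 0 0 -0.2 0.28 0 0" --pt "0 0 0 -0.1 0.14 0.2 0" --pt "0 0 0 0 0 0.4 0" --pt "0 0 0 0 0 0 0" --pt "0 0 0 0 0 0 0"

```text
time: 16.35
position: [0.4312, -0.2617, 0.1146]
tcp_rot: [-0.0, 0.972, 0.234, -0.0]
ft_force: [-0.1, -0.1, 0.0]
grip_width: 0.0858
finger_force: 0.0
```

```bash
python3 go.py 431.5 -262.5 31 27
python3 - <<'E'
from h import *
for n in("top","side"):
    p,d=arm.get_image(n); c=arm.get_calibration(n); np.savez(f"{n}4.npz",p=p,d=d)
    for k,xy,h,R in(("PRB",(.597,-.124),.068,.036),("PRS",(.4507,-.134),.046,.024),("PSB",(.431,-.26),.064,.05),("SRB",(.597,-.124),.010,.06),("SRS",(.4507,-.134),.01,.06)):
        N,z,r,ci=measure(p,d,c,xy,h,rad=R,band=.006); print(k,n,N,"z%.0f"%z,np.round(r[0],1),np.round(r[1],1),np.round(ci[0],1),ci[1]*2)
p=np.load("top4.npz")["p"]
cv2.imwrite("pics/top4.png",cv2.resize(p[190:370,350:590,::-1],(800,600),interpolation=cv2.INTER_CUBIC))
E
```

```text
psi 27.0 turn rz total 0.001 shift [-0.003  0.019  1.672] len 0.02 t 16.4 w 85.8 f 0.0 F [-0.1 -0.1  0. ] pos [ 431.2 -261.7  114.6] tilt [-0.    -0.001 -1.   ]
PRB top 181 z68 [ 595.8 -119.4] [59.  59.7] [ 595.7 -118.8] 62.363975524902344
PRS top 125 z46 [ 450.7 -130.5] [38.5 38.2] [ 451.5 -130.6] 40.14455795288086
PSB top 30 z64 [ 428. -255.] [73.4 16. ] [ 429.6 -255.8] 73.87284088134766
SRB top 400 z9 [ 587.8 -120.8] [76.1 59.7] [ 596.3 -123.1] 77.9147720336914
SRS top 223 z8 [ 448.2 -128.6] [54.3 48.9] [ 450.1 -130.4] 56.00636672973633
PRB side 351 z68 [ 596.5 -122.6] [65.5 59.4] [ 595.8 -123.3] 68.65856170654297
PRS side 23 z44 [ 445.2 -130.4] [38.8 18.8] [ 450.  -135.2] 38.87328338623047
PSB side 805 z65 [ 432.4 -260.8] [60.4 63.5] [ 431.9 -260.9] 84.82427978515625
SRB side 649 z7 [ 596.6 -130.3] [71.4 77.4] [ 598.1 -126.3] 83.888916015625
SRS side 217 z8 [ 439.9 -138.5] [37.7 46.9] [ 440.4 -136.9] 55.27103042602539
```

View pics/top4.png

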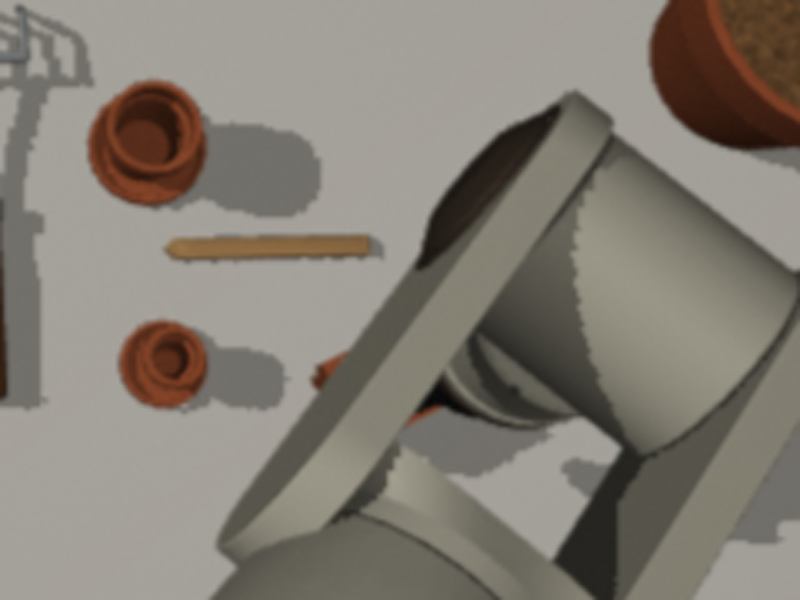

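Top crop: the small round pot at (163,362) is centred. The big round one at (150,140) sits about 4 mm off towards +y, so I'll mend it later. Big square pot next.

Request:
play_rows --pt "0 0 0 0 0.02 0.2 0" --pt "0 0 0 0 0 0.4 0" --pt "0 0 0 0 0 0.4 0" --pt "0 0 0 0 0 0.4 0" --pt "0 0 0 0 0 0.25 0" --pt "0 0 0 0 0 0 0.1" --pt "0 0 0 0 0 0 0.2" --pt "0 0 0 0 0 0 0.3" --pt "0 0 0 0 0 0 0.4" --pt "0 0 0 0 0 0 0.5" --pt "0 0 0 0 0 0 0.6" --pt "0 0 0 0 0 0 0.6" --force 35

```text
time: 17.65
position: [0.4321, -0.2634, 0.0331]
tcp_rot: [0.0, 0.972, 0.233, 0.0]
ft_force: [-1.8, 2.5, 5.6]
grip_width: 0.0573
finger_force: 38.1
```

```bash
python3 go.py 610.1 110 110 16
```

```text
psi 27.0 turn rz total 0.384 shift [ 5.481 -6.196 -1.539] len 8.27 t 17.6 w 57.3 f 38.1 F [-1.8  2.5  5.6] pos [ 432.1 -263.4   33.1] tilt [ 0.001  0.001 -1.   ]
```

Request:
play_rows --pt "0 0 0 0 0 -0.1 0.6" --pt "0 0 0 0 0 -0.5 0.6" --pt "0 0 0 0 0 -0.6 0.6" --pt "0 0 0 0 0 -0.6 0.6" --pt "0 0 0.19 0 0 -0.2 0.6" --pt "0 0 0.194 0 0 0 0.6" --pt "0 0 0 0.25 -0.28 0 0.6" --pt "0 0 0 0.44 -0.5 0 0.6" --pt "0 0 0 0.44 -0.5 0 0.6" --pt "0 0 0 0.44 -0.5 0 0.6" --pt "0 0 0 0.44 -0.5 0 0.6" --pt "0 0 0 0.44 -0.5 0 0.6"

```text
time: 18.85
position: [0.5117, -0.0946, 0.1328]
tcp_rot: [0.0, 0.99, 0.139, 0.0]
ft_force: [0.1, -0.7, -2.0]
grip_width: 0.058
finger_force: 38.6
```

Request:
play_rows --pt "0 0 0 0.44 -0.5 0 0.6" --pt "0 0 0 0.44 -0.5 0 0.6" --pt "0 0 0 0.44 -0.5 0 0.6" --pt "0 0 0 0.44 -0.5 0 0.6" --pt "0 0 0 0.44 -0.5 0 0.6" --pt "0 0 0 0.44 -0.5 0 0.6" --pt "0 0 0 0.3 -0.34 0 0.6" --pt "0 0 0 0.1 -0.11 0 0.6" --pt "0 0 0 0 0 0 0.6" --pt "0 0 0 0 0 0 0.6"

```text
time: 19.85
position: [0.6095, 0.1112, 0.1322]
tcp_rot: [0.0, 0.99, 0.139, -0.0]
ft_force: [-0.8, 0.6, -2.3]
grip_width: 0.0574
finger_force: 38.6
```

```bash
python3 go.py 610.3 109.7 37.1 16
python3 - <<'E'
from h import *
o=arm.get_obs()["position"]
for n in("top","side"):
    p,d=arm.get_image(n); c=arm.get_calibration(n); np.savez(f"{n}5.npz",p=p,d=d)
    for k,xy,h,R in(("PRB",(.597,-.124),.068,.036),("SRB",(.597,-.124),.010,.06),("PSB",o,o[2]+.031,.05),("SSB",(.61,.112),.01,.07)):
        N,z,r,ci=measure(p,d,c,xy,h,rad=R,band=.006); print(k,n,N,"z%.0f"%z,np.round(r[0],1),np.round(r[1],1),"a%.1f"%r[2],np.round(ci[0],1),ci[1]*2)
p=np.load("side5.npz")["p"]
cv2.imwrite("pics/side5.png",cv2.resize(p[130:350,250:540,::-1],(791,600),interpolation=cv2.INTER_CUBIC))
E
```

```text
psi 16.0 turn rz total -0.000 shift [0.008 0.033 1.903] len 0.03 t 19.9 w 57.4 f 38.6 F [-0.8  0.6 -2.3] pos [609.5 111.2 132.2] tilt [-0.  0. -1.]
PRB top 183 z67 [ 595.5 -118.1] [57.2 60.1] a0.3 [ 596.2 -118.5] 61.39679718017578
SRB top 393 z9 [ 588.  -120.8] [76.1 60.2] a73.3 [ 596.5 -123.2] 77.75894927978516
PSB top 204 z163 [593.3 105.6] [22.4 58.2] a15.8 [591.1 104.8] 60.50917053222656
SSB top 168 z6 [611.  114.7] [32.4 83.3] a0.3 [612.2 114.8] 88.56619262695312
PRB side 347 z68 [ 596.1 -123.3] [65.8 59.3] a78.4 [ 596.5 -123. ] 67.25267028808594
SRB side 667 z7 [ 596.6 -130.3] [71.4 77.5] a80.7 [ 598.2 -125.9] 83.39976501464844
PSB side 249 z163 [609.4 108.8] [61.  69.8] a16.8 [610.4 105.6] 82.74748992919922
SSB side 852 z6 [610.1 112.8] [81.2 85. ] a15.4 [609.1 113.3] 111.51095581054688
```

View pics/side5.png

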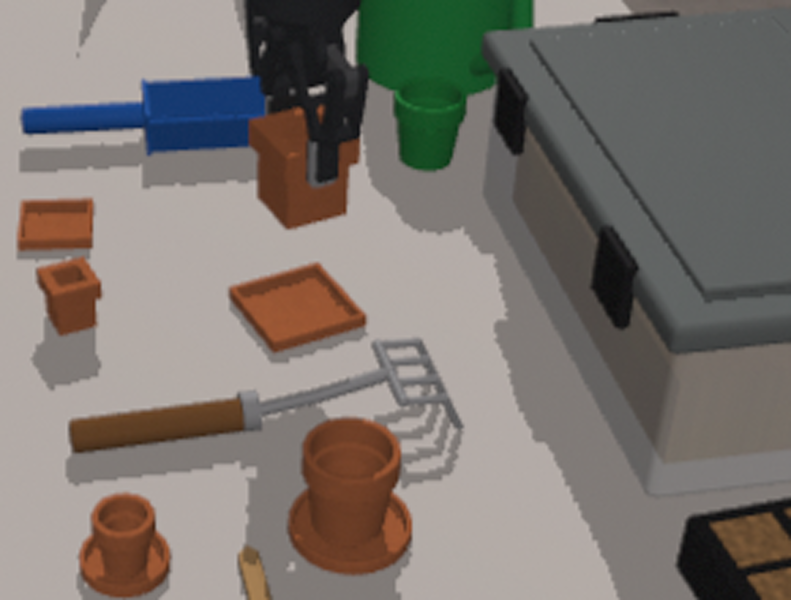

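Request:
play_rows --pt "0 0 0 0.01 0.03 0.2 0.6" --pt "0 0 0 0.01 0 0.5 0.6" --pt "0 0 0 0 0 0.5 0.6" --pt "0 0 0 0 0 0.35 0.6" --pt "0 0 0 0 0 0.15 0.6" --pt "0 0 0 0 0 0.06 0.6" --pt "0 0 0 0 0 0.06 0.6" --pt "0 0 0 0 0 0.05 0.6" --pt "0 0 0 0 0 0.03 0.6" --pt "0 0 0 0 0 0 0.6" --pt "0 0 0 0 0 0 0.6"

```text
time: 21.05
position: [0.6112, 0.1108, 0.0374]
tcp_rot: [-0.0, 0.99, 0.139, 0.0]
ft_force: [-0.2, -0.3, -1.8]
grip_width: 0.0573
finger_force: 38.6
```

Request:
play_rows --pt "0 0 0 -0.02 0.015 0 0.6" --pt "0 0 0 0 0 0.015 0.6" --pt "0 0 0 0 0 0.015 0.6" --pt "0 0 0 0 0 0 0.6" --pt "0 0 0 0 0 0 0.6"

```text
time: 21.55
position: [0.6105, 0.1097, 0.0372]
tcp_rot: [0.0, 0.99, 0.139, 0.0]
ft_force: [-9.2, -1.3, 17.7]
grip_width: 0.0573
finger_force: 40.9
```

Request:
play_rows --pt "0 0 0 0 0 -0.01 0.6" --pt "0 0 0 0 0 -0.005 0.6" --pt "0 0 0 0 0 0 0.3" --pt "0 0 0 0 0 0 0.15" --pt "0 0 0 0 0 0 0" --pt "0 0 0 0 0 0 0" --pt "0 0 0 0 0 0 0" --pt "0 0 0 0 0 -0.2 0" --pt "0 0 0 0 0 -0.5 0" --pt "0 0 0 0 0 -0.6 0" --pt "0 0 0 0 0 -0.6 0" --pt "0 0 0 0 0 -0.1 0"

```text
time: 22.75
position: [0.6117, 0.1099, 0.141]
tcp_rot: [0.0, 0.99, 0.139, 0.003]
ft_force: [-0.2, 1.0, 0.7]
grip_width: 0.0857
finger_force: 0.0
```

```bash
python3 go.py 439.5 127.5 14 15; python3 go.py 439.5 127.5 14 105
```

```text
psi 16.0 turn rz total 0.035 shift [-3.25  -1.234  2.521] len 3.48 t 22.8 w 85.7 f 0.0 F [-0.2  1.   0.7] pos [611.7 109.9 141. ] tilt [ 0.006  0.001 -1.   ]
psi 16.0 turn rz total -3.106 shift [ 1.234 -3.25   2.521] len 3.48 t 22.8 w 85.7 f 0.0 F [-0.2  1.   0.7] pos [611.7 109.9 141. ] tilt [ 0.006  0.001 -1.   ]
```

Request:
play_rows --pt "0 0 0.035 0 0 0 0" --pt "0 0 0 -0.35 -0.13 0 0" --pt "0 0 0 -0.6 -0.23 0 0" --pt "0 0 0 -0.7 -0.27 0 0" --pt "0 0 0 -0.7 -0.27 0 0" --pt "0 0 0 -0.6 -0.22 0 0" --pt "0 0 0 -0.3 -0.12 0.2 0" --pt "0 0 0 0 0 0.4 0" --pt "0 0 0 0 0 0.4 0" --pt "0 0 0 0 0 0 0" --pt "0 0 0 0 0 0 0"

```text
time: 23.85
position: [0.4371, 0.1275, 0.0862]
tcp_rot: [-0.0, 0.991, 0.13, -0.001]
ft_force: [0.2, -0.1, 0.5]
grip_width: 0.0855
finger_force: 0.0
```

```bash
python3 go.py 439.7 127.5 14 15
python3 - <<'E'
from h import *
for n in("top","side"):
    p,d=arm.get_image(n); c=arm.get_calibration(n); np.savez(f"{n}6.npz",p=p,d=d)
    for k,xy,h,R in(("PSB",(.61,.113),.068,.046),("SSB",(.61,.112),.01,.07)):
        N,z,r,ci=measure(p,d,c,xy,h,rad=R,band=.006); print(k,n,N,"z%.0f"%z,np.round(r[0],1),np.round(r[1],1),"a%.1f"%r[2],np.round(ci[0],1),ci[1]*2)
a=[cv2.resize(np.load(n+"6.npz")["p"][s][:,:,::-1],(400,400),interpolation=cv2.INTER_CUBIC) for n,s in(("top",np.s_[180:330,200:350]),("side",np.s_[160:310,240:390]))]
cv2.imwrite("pics/both6.png",np.hstack(a))
E
```

```text
psi 15.0 turn rz total -0.001 shift [0.053 0.014 1.444] len 0.05 t 23.9 w 85.5 f 0.0 F [ 0.2 -0.1  0.5] pos [437.1 127.5  86.2] tilt [-0.001 -0.    -1.   ]
PSB top 372 z68 [611.4 109.4] [57.4 57.8] a15.9 [611.1 108.9] 78.4356689453125
SSB top 316 z9 [612.7 115.6] [64.7 79.2] a10.1 [617.9 116. ] 93.37527465820312
PSB side 402 z68 [611.1 106.1] [62.4 66.4] a15.6 [611.5 107.9] 82.71281433105469
SSB side 449 z9 [610.1 113.2] [81.4 84.6] a16.7 [609.8 111.7] 108.07341766357422
```

View pics/both6.png

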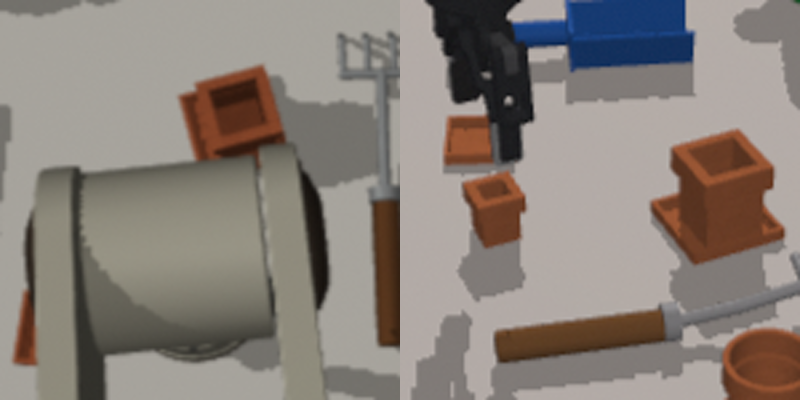

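Big square sits about 5 mm too far towards −y. My bias correction was wrong: the fingers had centred the pots themselves. I'll mend both big pots after this, and take the small square at its camera position.

```bash
python3 go.py 439.5 131.5 14 15
```

```text
psi 15.0 turn rz total -0.001 shift [ 0.053 -0.066  1.461] len 0.08 t 23.9 w 85.5 f 0.0 F [0.6 0.5 0.5] pos [437.7 127.6  87. ] tilt [ 0.001 -0.    -1.   ]
```

Request:
play_rows --pt "0 0 0 0.04 -0.07 0.15 0" --pt "0 0 0 0 0 0.35 0" --pt "0 0 0 0 0 0.4 0" --pt "0 0 0 0 0 0.35 0" --pt "0 0 0 0 0 0.2 0" --pt "0 0 0 0 0 0 0.2" --pt "0 0 0 0 0 0 0.4" --pt "0 0 0 0 0 0 0.5" --pt "0 0 0 0 0 0 0.6" --pt "0 0 0 0 0 0 0.7" --pt "0 0 0 0 0 0 0.8" --pt "0 0 0 0 0 0 0.8" --force 25

```text
time: 25.15
position: [0.4389, 0.1316, 0.0147]
tcp_rot: [-0.0, 0.991, 0.131, 0.001]
ft_force: [-0.7, 0.4, 6.7]
grip_width: 0.0376
finger_force: 25.6
```

```bash
python3 go.py 438 258.7 80 -6.8
```

```text
psi 15.0 turn rz total 0.761 shift [-0.317 -2.523 -1.305] len 2.54 t 25.1 w 37.6 f 25.6 F [-0.7  0.4  6.7] pos [438.9 131.6  14.7] tilt [ 0.002  0.    -1.   ]
```

Request:
play_rows --pt "0 0 0 0 0 -0.1 0.8" --pt "0 0 0 0 0 -0.4 0.8" --pt "0 0 0 0 0 -0.5 0.8" --pt "0 0 0.19 0 0 -0.3 0.8" --pt "0 0 0.19 0 0 0 0.8" --pt "0 0 0.19 0 0 0 0.8" --pt "0 0 0.19 0 0 0 0.8" --pt "0 0 0 -0.07 -0.5 0 0.8" --pt "0 0 0 -0.09 -0.7 0 0.8" --pt "0 0 0 -0.09 -0.7 0 0.8" --pt "0 0 0 -0.06 -0.5 0 0.8" --pt "0 0 0 0 -0.12 0 0.8"

```text
time: 26.35
position: [0.4376, 0.2606, 0.0793]
tcp_rot: [-0.0, 0.998, -0.058, 0.0]
ft_force: [0.3, -0.8, -0.4]
grip_width: 0.0377
finger_force: 25.6
```

Request:
play_rows --pt "0 0 0 0 0 0 0.8" --pt "0 0 0 0 0 0 0.8"

```text
time: 26.55
position: [0.4378, 0.2578, 0.079]
tcp_rot: [0.0, 0.998, -0.059, 0.0]
ft_force: [0.4, -0.5, -0.9]
grip_width: 0.0375
finger_force: 25.6
```

```bash
python3 go.py 438 258.7 18.7 -6.8
python3 - <<'E'
from h import *
o=arm.get_obs()["position"]
for n in("top","side"):
    p,d=arm.get_image(n); c=arm.get_calibration(n)
    for k,xy,h,R in(("PSB",(.61,.110),.068,.046),("SSB",(.61,.112),.01,.07),("PSS",o,o[2]+.027,.035),("SSS",(.438,.258),.01,.05)):
        N,z,r,ci=measure(p,d,c,xy,h,rad=R,band=.006); print(k,n,N,"z%.0f"%z,np.round(r[0],1),np.round(r[1],1),"a%.1f"%r[2],np.round(ci[0],1),ci[1]*2)
E
```

```text
psi -6.8 turn rz total 0.001 shift [ 0.002 -0.019  1.206] len 0.02 t 26.6 w 37.5 f 25.6 F [ 0.4 -0.5 -0.9] pos [437.8 257.8  79. ] tilt [ 0.  0. -1.]
PSB top 368 z68 [611.6 109.5] [57.  57.8] a15.9 [611.3 108.4] 77.79115295410156
SSB top 488 z8 [609.9 114.3] [76.2 76.2] a14.9 [609.9 113.7] 104.6952133178711
PSS top 10 z106 [421.  245.5] [4.  8.1] a0.3 [420.  245.5] 8.341805458068848
SSS top 75 z7 [419.4 269.6] [42.  18.7] a83.2 [412.4 270.4] 41.9748420715332
PSB side 395 z68 [612.1 103.9] [61.6 71.1] a15.6 [611.2 106.2] 85.93306732177734
SSB side 451 z9 [610.3 112.2] [81.6 84.7] a15.1 [609.4 111.2] 108.13036346435547
PSS side 54 z107 [438.7 252.9] [49.2 36.1] a85.1 [438.7 251.9] 54.38200759887695
SSS side 367 z7 [437.8 255.4] [69.1 58. ] a84.5 [438.5 256.1] 87.95803833007812
```

Request:
play_rows --pt "0 0 0 0 -0.015 0.2 0.8" --pt "0 0 0 0 0 0.4 0.8" --pt "0 0 0 0 0 0.3 0.8" --pt "0 0 0 0 0 0.14 0.8" --pt "0 0 0 0 0 0.07 0.8" --pt "0 0 0 0 0 0.05 0.8" --pt "0 0 0 0 0 0.04 0.8" --pt "0 0 0 0 0 0.02 0.8" --pt "0 0 0 0 0 0 0.8" --pt "0 0 0 0 0 0 0.8"

```text
time: 27.65
position: [0.4382, 0.2593, 0.0187]
tcp_rot: [-0.0, 0.998, -0.059, 0.0]
ft_force: [-2.5, -2.0, 7.5]
grip_width: 0.0372
finger_force: 26.6
```

Request:
play_rows --pt "0 0 0 0 0 0 0.5" --pt "0 0 0 0 0 0 0.4" --pt "0 0 0 0 0 0 0.3" --pt "0 0 0 0 0 0 0.15" --pt "0 0 0 0 0 0 0" --pt "0 0 0 0 0 0 0" --pt "0 0 0 0 0 -0.2 0" --pt "0 0 0 0 0 -0.5 0" --pt "0 0 0 0 0 -0.7 0" --pt "0 0 0 0 0 -0.8 0" --pt "0 0 0 0 0 -0.4 0" --pt "0 0 0 0 0 0 0"

```text
time: 28.85
position: [0.4391, 0.2597, 0.1517]
tcp_rot: [-0.001, 0.998, -0.059, 0.002]
ft_force: [0.5, -0.6, -1.1]
grip_width: 0.085
finger_force: 0.0
```

```bash
python3 go.py 611.5 109.5 35 16
```

```text
psi -6.8 turn rz total -0.795 shift [2.474 3.84  2.345] len 4.57 t 28.9 w 85.0 f 0.0 F [ 0.5 -0.6 -1.1] pos [439.1 259.7 151.7] tilt [ 0.005 -0.003 -1.   ]
```

Request:
play_rows --pt "0 0 -0.2 0 0 0 0" --pt "0 0 -0.2 0 0 0 0" --pt "0 0 -0.2 0 0 0 0" --pt "0 0 -0.195 0 0 0 0" --pt "0 0 0 0.2 0.3 0 0" --pt "0 0 0 0.42 0.65 0 0" --pt "0 0 0 0.42 0.65 0 0" --pt "0 0 0 0.42 0.65 0 0" --pt "0 0 0 0.42 0.65 0 0" --pt "0 0 0 0.35 0.55 0.2 0" --pt "0 0 0 0.24 0.39 0.3 0" --pt "0 0 0 0 0 0 0"

```text
time: 30.05
position: [0.61, 0.1065, 0.12]
tcp_rot: [0.0, 0.99, 0.138, -0.002]
ft_force: [0.1, -0.3, -0.5]
grip_width: 0.0854
finger_force: 0.0
```

Request:
play_rows --pt "0 0 0 0 0 0 0" --pt "0 0 0 0 0 0 0"

```text
time: 30.25
position: [0.6092, 0.1092, 0.1232]
tcp_rot: [-0.0, 0.99, 0.139, 0.0]
ft_force: [-0.3, 0.0, 0.0]
grip_width: 0.0854
finger_force: 0.0
```

```bash
python3 go.py 611.5 109.5 35 16
python3 - <<'E'
from h import *
for n in("top","side"):
    p,d=arm.get_image(n); c=arm.get_calibration(n)
    np.savez(f"{n}7.npz",p=p,d=d)
    for k,xy,h,R in(("PRB",(.597,-.12),.068,.036),("PRS",(.4507,-.131),.046,.024),("PSB",(.61,.110),.068,.046),("PSS",(.438,.258),.046,.03),("SSS",(.438,.258),.01,.05)):
        N,z,r,ci=measure(p,d,c,xy,h,rad=R,band=.006); print(k,n,N,"z%.0f"%z,np.round(r[0],1),np.round(r[1],1),"a%.1f"%r[2],np.round(ci[0],1),ci[1]*2)
a=[cv2.resize(np.load(n+"7.npz")["p"][s][:,:,::-1],(400,400),interpolation=cv2.INTER_CUBIC) for n,s in(("top",np.s_[180:330,180:330]),("side",np.s_[150:300,240:390]))]
cv2.imwrite("pics/both7.png",np.hstack(a))
E
```

```text
psi 16.0 turn rz total 0.001 shift [0.046 0.008 1.764] len 0.05 t 30.2 w 85.4 f 0.0 F [-0.3  0.   0. ] pos [609.2 109.2 123.2] tilt [ 0. -0. -1.]
PRB top 185 z67 [ 595.5 -118. ] [57.2 60.2] a0.3 [ 596.3 -118.5] 61.35017776489258
PRS top 116 z46 [ 452.2 -131.1] [36.1 38.6] a88.6 [ 451.9 -131.5] 39.6249885559082
PSB top 254 z68 [606.1 107.8] [46.2 59.5] a13.1 [605.4 107.9] 71.68260192871094
PSS top 230 z46 [440.2 258.2] [38.9 38.3] a83.1 [440.7 258.5] 50.941162109375
SSS top 283 z8 [438.  260.1] [56.3 58. ] a83.2 [437.5 260.7] 77.60489654541016
PRB side 350 z68 [ 596.4 -122.4] [63.3 59.3] a80.6 [ 596.8 -122.5] 66.25352478027344
PRS side 212 z46 [ 451.9 -133.7] [43.2 36.8] a84.5 [ 452.7 -134.1] 44.05589294433594
PSB side 390 z68 [611.7 106.3] [61.1 66.3] a15.7 [611.2 106.2] 85.93306732177734
PSS side 164 z46 [440.  254.9] [45.7 35.5] a84.9 [439.4 255.4] 53.88528060913086
SSS side 283 z8 [437.9 255.8] [68.3 58. ] a84.5 [438.7 258.1] 84.98754119873047
```

View pics/both7.png

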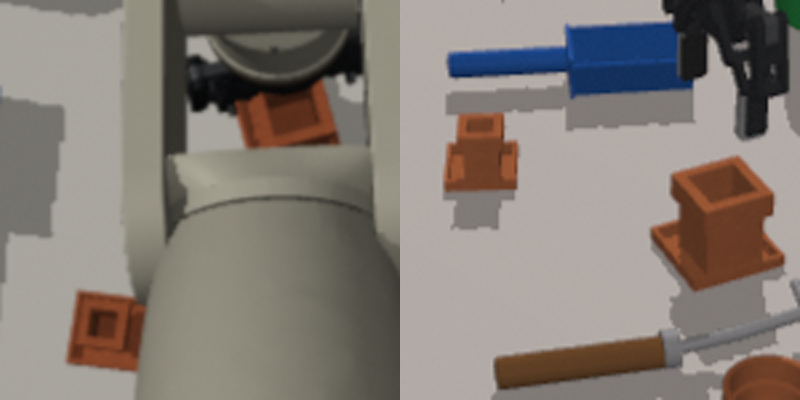

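Request:
play_rows --pt "0 0 0 0.045 0 0.2 0" --pt "0 0 0 0 0 0.45 0" --pt "0 0 0 0 0 0.45 0" --pt "0 0 0 0 0 0.35 0" --pt "0 0 0 0 0 0.25 0" --pt "0 0 0 0 0 0 0.1" --pt "0 0 0 0 0 0 0.2" --pt "0 0 0 0 0 0 0.3" --pt "0 0 0 0 0 0 0.4" --pt "0 0 0 0 0 0 0.5" --pt "0 0 0 0 0 0 0.6" --pt "0 0 0 0 0 0 0.6" --force 30

```text
time: 31.55
position: [0.6123, 0.1095, 0.039]
tcp_rot: [-0.0, 0.99, 0.139, 0.001]
ft_force: [-1.3, 1.4, 6.6]
grip_width: 0.0575
finger_force: 33.6
```

```bash
python3 go.py 610 114.5 39 16
```

```text
psi 16.0 turn rz total 0.000 shift [-0.017 -0.11   0.001] len 0.11 t 31.6 w 57.5 f 33.6 F [-1.3  1.4  6.6] pos [612.3 109.5  39. ] tilt [ 0.002  0.    -1.   ]
```

Request:
play_rows --pt "0 0 0 0 0 -0.06 0.6" --pt "0 0 0 0 0 -0.06 0.6" --pt "0 0 0 0 -0.05 0 0.6" --pt "0 0 0 0 -0.05 0 0.6" --pt "0 0 0 0 0 0 0.6" --pt "0 0 0 0 0 0.04 0.6" --pt "0 0 0 0 0 0.03 0.6" --pt "0 0 0 0 0 0.02 0.6" --pt "0 0 0 0 0 0.02 0.6" --pt "0 0 0 0 0 0 0.6" --pt "0 0 0 0 0 0 0.6"

```text
time: 32.65
position: [0.6103, 0.1141, 0.0391]
tcp_rot: [-0.0, 0.99, 0.139, 0.0]
ft_force: [-6.4, -0.9, 10.1]
grip_width: 0.0574
finger_force: 34.1
```

Request:
play_rows --pt "0 0 0 0 0 0 0.3" --pt "0 0 0 0 0 0 0.2" --pt "0 0 0 0 0 0 0.1" --pt "0 0 0 0 0 0 0" --pt "0 0 0 0 0 0 0" --pt "0 0 0 0 0 -0.2 0" --pt "0 0 0 0 0 -0.5 0" --pt "0 0 0 0 0 -0.6 0" --pt "0 0 0 0 0 -0.6 0" --pt "0 0 0 0 0 -0.1 0" --pt "0 0 0 0 0 0 0"

```text
time: 33.75
position: [0.6108, 0.1141, 0.1399]
tcp_rot: [0.0, 0.99, 0.139, 0.001]
ft_force: [0.3, 0.3, -0.5]
grip_width: 0.0852
finger_force: 0.0
```

```bash
python3 go.py 596 -119 100 16
```

```text
psi 16.0 turn rz total 0.000 shift [-1.572  4.4    0.797] len 4.67 t 33.8 w 85.2 f 0.0 F [ 0.3  0.3 -0.5] pos [610.8 114.1 139.9] tilt [ 0.002  0.    -1.   ]
```

Request:
play_rows --pt "0 0 0 -0.1 0.28 0 0" --pt "0 0 0 -0.21 0.59 0 0" --pt "0 0 0 -0.25 0.7 0 0" --pt "0 0 0 -0.25 0.7 0 0" --pt "0 0 0 -0.25 0.7 0 0" --pt "0 0 0 -0.25 0.7 0 0" --pt "0 0 0 -0.18 0.5 0 0" --pt "0 0 0 -0.08 0.23 0.2 0" --pt "0 0 0 0 0 0.2 0" --pt "0 0 0 0 0 0 0" --pt "0 0 0 0 0 0 0"

```text
time: 34.85
position: [0.5953, -0.1179, 0.1176]
tcp_rot: [-0.0, 0.99, 0.14, -0.001]
ft_force: [-0.1, -0.7, 0.2]
grip_width: 0.0852
finger_force: 0.0
```

```bash
python3 go.py 596 -119 38 16
python3 - <<'E'
from h import *
for n in("top","side"):
    p,d=arm.get_image(n); c=arm.get_calibration(n)
    np.savez(f"{n}8.npz",p=p,d=d)
    for k,xy,h,R in(("PRB",(.597,-.12),.068,.036),("PSB",(.61,.114),.068,.043),("SSB",(.61,.114),.01,.06),("PSS",(.438,.258),.046,.03),("SSS",(.438,.258),.01,.05)):
        N,z,r,ci=measure(p,d,c,xy,h,rad=R,band=.006); print(k,n,N,"z%.0f"%z,np.round(r[0],1),np.round(r[1],1),"a%.1f"%r[2],np.round(ci[0],1),ci[1]*2)
a=[cv2.resize(np.load(n+"8.npz")["p"][s][:,:,::-1],(400,400),interpolation=cv2.INTER_CUBIC) for n,s in(("top",np.s_[190:340,180:330]),("side",np.s_[180:350,270:440]))]
cv2.imwrite("pics/both8.png",np.hstack(a))
E
```

```text
psi 16.1 turn rz total 0.002 shift [0.008 0.026 1.593] len 0.03 t 34.9 w 85.2 f 0.0 F [-0.1 -0.7  0.2] pos [ 595.3 -117.9  117.6] tilt [-0.001 -0.001 -1.   ]
PRB top 38 z67 [ 593.8 -120.2] [58.8 27.3] a83.5 [ 597.3 -119.7] 60.588775634765625
PSB top 373 z68 [609.5 113.1] [58.1 57.9] a15.8 [609.8 112.3] 77.76022338867188
SSB top 498 z8 [609.7 114.4] [77.3 75.7] a15.6 [609.9 113.7] 104.6952133178711
PSS top 231 z46 [440.  258.1] [39.2 38.6] a83.1 [440.7 258.5] 50.941162109375
SSS top 323 z8 [437.9 259. ] [58.5 58. ] a83.2 [437.9 259.1] 78.96965026855469
PRB side 352 z68 [ 596.3 -122.4] [63.3 59.4] a80.7 [ 595.9 -123. ] 68.06690979003906
PSB side 168 z68 [590.3 109.3] [69.4 41.6] a70.5 [599.  106.5] 71.32270812988281
SSB side 381 z9 [610.3 112.3] [81.8 86. ] a16.1 [606.4 109.3] 105.8620376586914
PSS side 166 z46 [439.8 253.8] [46.9 36.5] a83.2 [439.9 253.8] 57.127254486083984
SSS side 290 z8 [437.9 255.6] [68.8 58. ] a84.5 [438.6 257.2] 86.24608612060547
```

View pics/both8.png

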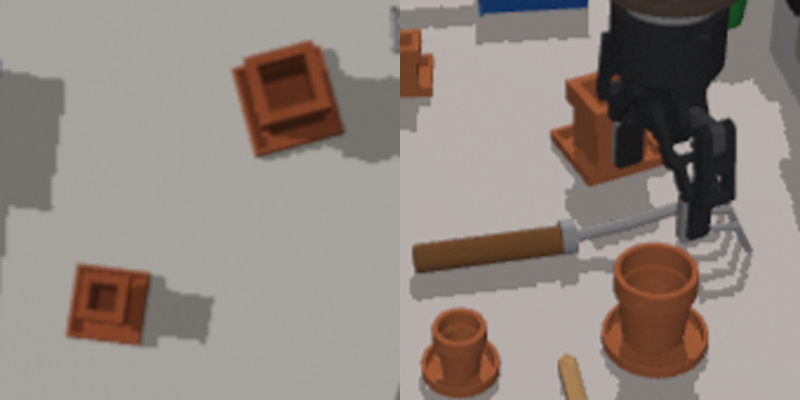

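Both square pots are now centred and aligned; in the top crop they show at (287,90) and (105,300). Next I'll mend the big round pot.

Request:
play_rows --pt "0 0 0 0.01 0.02 0.2 0" --pt "0 0 0 0 0 0.4 0" --pt "0 0 0 0 0 0.4 0" --pt "0 0 0 0 0 0.35 0" --pt "0 0 0 0 0 0.18 0" --pt "0 0 0 0 0 0 0.1" --pt "0 0 0 0 0 0 0.2" --pt "0 0 0 0 0 0 0.3" --pt "0 0 0 0 0 0 0.4" --pt "0 0 0 0 0 0 0.5" --pt "0 0 0 0 0 0 0.6" --pt "0 0 0 0 0 0 0.6"

```text
time: 36.15
position: [0.5969, -0.1199, 0.0431]
tcp_rot: [0.0, 0.99, 0.139, 0.001]
ft_force: [-1.3, 2.2, 5.4]
grip_width: 0.0594
finger_force: 31.5
```

Request:
play_rows --pt "0 0 0 0 0 -0.06 0.6" --pt "0 0 0 0 0 -0.06 0.6" --pt "0 0 0 -0.01 0.04 0 0.6" --pt "0 0 0 0 0.04 0 0.6" --pt "0 0 0 0 0 0 0.6" --pt "0 0 0 0 0 0.04 0.6" --pt "0 0 0 0 0 0.03 0.6" --pt "0 0 0 0 0 0.02 0.6" --pt "0 0 0 0 0 0.02 0.6" --pt "0 0 0 0 0 0 0.6" --pt "0 0 0 0 0 0 0.6"

```text
time: 37.25
position: [0.5972, -0.1236, 0.0431]
tcp_rot: [0.0, 0.99, 0.139, 0.0]
ft_force: [-3.3, 2.6, 10.8]
grip_width: 0.0591
finger_force: 33.3
```

Now release, retreat up and away, and check everything.

Request:
play_rows --pt "0 0 0 0 0 0 0.3" --pt "0 0 0 0 0 0 0.2" --pt "0 0 0 0 0 0 0.1" --pt "0 0 0 0 0 0 0" --pt "0 0 0 0 0 0 0" --pt "0 0 0 0 0 -0.2 0" --pt "0 0 0 0 0 -0.6 0" --pt "0 0 0 0 0 -0.7 0" --pt "0 0 0 0 0 -0.7 0" --pt "0 0 0 0 0 -0.7 0" --pt "0 0 0 0 0 -0.4 0" --pt "0 0 0 0 0 0 0"

```text
time: 38.45
position: [0.5978, -0.1241, 0.2115]
tcp_rot: [0.001, 0.99, 0.139, 0.002]
ft_force: [-0.2, -0.9, -0.7]
grip_width: 0.0854
finger_force: 0.0
```

Request:
play_rows --pt "0 0 0 -0.2 0.2 0 0" --pt "0 0 0 -0.5 0.5 0 0" --pt "0 0 0 -0.6 0.6 0 0" --pt "0 0 0 -0.6 0.6 0 0" --pt "0 0 0 -0.6 0.6 0 0" --pt "0 0 0 -0.6 0.6 0 0" --pt "0 0 0 -0.6 0.6 0 0" --pt "0 0 0 -0.6 0.6 0 0" --pt "0 0 0 -0.6 0.6 0 0" --pt "0 0 0 -0.4 0.5 0 0" --pt "0 0 0 -0.2 0.2 0 0" --pt "0 0 0 0 0 0 0"

```text
time: 39.65
position: [0.4082, -0.47, 0.2062]
tcp_rot: [-0.001, 0.99, 0.138, -0.0]
ft_force: [0.7, 0.7, -0.9]
grip_width: 0.0856
finger_force: 0.0
```

Run:
```python
from h import *
print(arm.get_obs()["position"],arm.get_obs()["time"])
for n in("top","side"):
    p,d=arm.get_image(n); c=arm.get_calibration(n)
    np.savez(f"{n}9.npz",p=p,d=d)
    for k,xy,h,R in(("PRB",(.597,-.123),.068,.036),("SRB",(.597,-.123),.01,.06),("PRS",(.4507,-.131),.046,.025),("SRS",(.4507,-.131),.01,.05),("PSB",(.61,.114),.068,.043),("PSS",(.438,.258),.046,.03)):
        N,z,r,ci=measure(p,d,c,xy,h,rad=R,band=.006); print(k,n,N,"z%.0f"%z,np.round(r[0],1),np.round(r[1],1),"a%.1f"%r[2],np.round(ci[0],1),ci[1]*2)
    cv2.imwrite(f"pics/{n}9.png",cv2.resize(p[130:430,120:500,::-1],(760,600),interpolation=cv2.INTER_CUBIC))
```

```text
[ 0.4081982  -0.46997123  0.20616096] 39.65
PRB top 187 z67 [ 595.5 -122.3] [57.2 60.2] a0.3 [ 595.6 -122.7] 62.22291946411133
SRB top 406 z8 [ 589.2 -119.2] [75.7 59.9] a62.6 [ 596.3 -123.1] 77.9147720336914
PRS top 118 z45 [ 452.2 -131.1] [36.1 38.5] a88.6 [ 452.  -131.5] 39.322479248046875
SRS top 230 z8 [ 448.2 -128.6] [54.3 48.9] a52.5 [ 450.1 -130.4] 56.00636672973633
PSB top 374 z68 [609.9 113.2] [57.4 57.8] a15.8 [609.8 112.3] 77.76022338867188
PSS top 229 z46 [440.1 258.1] [39.1 38.5] a83.1 [440.7 258.5] 50.941162109375
PRB side 356 z68 [ 596.4 -126.1] [65.8 57.7] a78.3 [ 597.2 -126.3] 67.8857192993164
SRB side 606 z8 [ 596.1 -131. ] [70.6 77.1] a78.0 [ 597.5 -126.2] 83.2250747680664
PRS side 0 znan [0. 0.] [0. 0.] a0.0 [0. 0.] 0.0
SRS side 0 znan [0. 0.] [0. 0.] a0.0 [0. 0.] 0.0
PSB side 407 z68 [609.5 110.1] [61.8 67.1] a17.3 [609.9 110.1] 86.30027770996094
PSS side 0 znan [0. 0.] [0. 0.] a0.0 [0. 0.] 0.0
  return _methods._mean(a, axis=axis, dtype=dtype,
  ret = ret.dtype.type(ret / rcount)
```

View pics/top9.png

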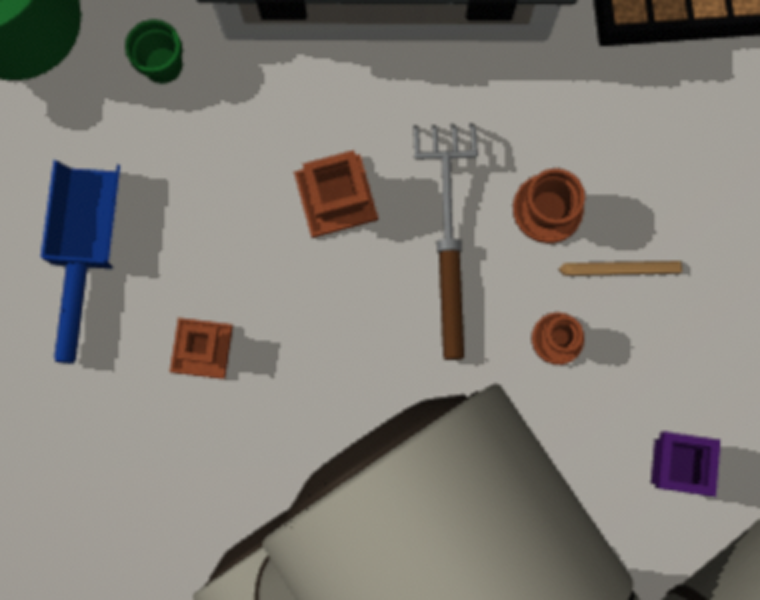

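View pics/side9.png

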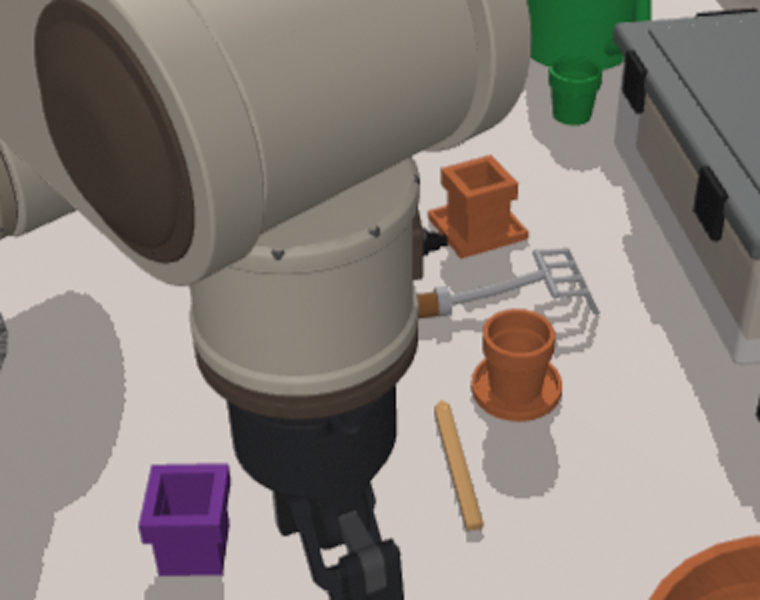

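All four pots stand in their own saucers. In the top view they show at (555,198), (562,335), (338,188) and (200,345), each within about 2.5 mm of centre, and the squares are aligned. The scoop, rake and look-alikes haven't moved.

```bash
python3 -c "
from station import arm
print(arm.finish_job())"
```

```text
the job is handed in; nothing more can be done
None
```

The job is handed in at about 40 s: all four terracotta pots stand upright in their matching saucers, within about 2.5 mm of centre and the square ones lined up, after I re-gripped the two big pots to re-centre them; the scoop and hand rake were left where they lay.

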